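Walk the tall flat tin back to the batten

ROBOT

A 6-joint arm with a two-finger parallel gripper is mounted at the origin on the work surface. World frame = base frame: x ahead of the robot, y to its left, z up, the work surface at z = 0. Lengths are in mm, angles in degrees, forces in N, time in s.
With the tool pointing down it reaches from about 275 to 775 mm from the base axis. Payload 14.6 kg.
Tool frame: the origin (TCP) lies on the centre line of the jaws, within the pads' length; the fingertips stand 8 mm ahead of it and the grasp point (between the pads) lies 11 mm behind it (ctrl.tips_ahead is the distance from the TCP to the fingertips, in mm); z points along the fingers, y is the direction in which the jaws open and shut (so a half turn about z gives the same grasp; the last joint's range is limited). The gripper opens to 85 mm and grips with 20 to 120 N. Pads are 22 mm wide; open, the fingers measure 114 mm over their backs; the gripper's body (76 mm by 85 mm) begins 54 mm behind the grasp point. The pads swing forward as they close: fully open they stand 13 mm farther back than shut.
Start: joints at [60.086, 15.075, -2.767, 72.158, 0, 81.102], TCP at [188.285, 490.078, 217.478] pointing down, gripper open.
Joint ranges: [-151.79, 151.79], [-50.71, 97.33], [-67.44, 78.34], [-121.81, 120.89], [-77.56, 73.72], [-180, 180]. Speed limits (degrees/s): [108.29, 108.29, 147.25, 159.86, 180, 180].

INTERFACE

Orientations are given as a 3x3 rotation matrix whose columns are the frame's x, y, z axes.
In Python, from rig import ctrl gives the robot as it stands. The module is installed in compiled form; this text tells all that it offers.
- The arm moves only by the tool carry_out, never from a script. Its argument "rows" is a list of rows, each an object of numbers: "dx", "dy", "dz": the shift along the tool's x, y, z as a fraction of full scale; "yaw": the turn about the tool's z as a fraction of full scale; "jaw": the closure, from -1 (fully open) to 1 (shut), so that 0 is half open. A call has 1 to 20 rows; each row shifts and turns the commanded pose from where the row before left it, along the tool's axes as they then stand; what a row does not reach is not made up. Full scale, the value 1, is 0.03 m for a shift and 8 degrees for a turn. A row lasts 1/8 s, in which the tool goes at most 62.5 mm and 10.7 degrees, less where a joint would pass 70% of its speed; a pose out of reach is approached as far as the arm can. A call with a number of a shift or a turn outside -1 to 1 is refused whole. A call with a gripper value outside its range is refused whole. The fingers move at their own pace and stop on an object; the grip force is fixed at half the most. Time passes only in rows, so rows that do not move let the fingers close. It gives the time, the measured TCP pose, the force and the opening at its end, in the units of the state.
- ctrl.read_state(): the state, without advancing time (a new reading comes with each control period).
- ctrl.capture(name): name is "side" or "top" or "wrist"; returns (picture, depth): 420x560x3 uint8, red, green, blue; 420x560 float32, mm along the optical axis (not along the pixel's ray), 0 where there is no reading.
- ctrl.calibration(name): a dict with "K" (3x3 intrinsics, pixels), "R" (3x3) and "t" (3): a world point X has camera coordinates R X + t; the wrist camera has in their place "hand_eye" (4x4, takes a point from camera to tool coordinates, whose origin is the TCP and whose axes are the flange's). Camera axes: x right, y down, z forward; pixel columns grow to the right and rows downward; lengths in mm; the calibration is good to about 2 mm. A picture is of the moment at which its call begins: read the wrist's pose just before it. calibration takes no time and is no camera call.
- ctrl.job_done(): hands the job in, once; it reports no verdict.
The state is a dict: "t": time; "q": joint angles; "joint_velocities": joint speeds; "effort": joint torques, N m; "position": TCP position; "tcp_rot": TCP orientation; "wrist_force": force on the tool from outside, world axes, zero at the start; "torque": the same for the moment, N m; "opening": finger opening in mm.
Only numpy, scipy, OpenCV 4.12 (cv2) and the standard library are available. Lean on these libraries where they do the work, as an engineer would, in place of code of your own. Each camera call takes 0.05 s, during which the arm holds its last target.

TASK

Under the sink, walk the tall flat tin (the taller of the two flat-sided tins) away from the robot to the wooden batten without ever lifting the whole tin off the plywood. Left and right are as seen from the robot: first tip it clearly onto its left bottom edge, swing its raised right end forward, close to the batten, about that left edge, which stays where it is, and set it down flat; then tip it clearly onto its right bottom edge and swing the left end forward level with the right. Leave it standing upright and let go, its broad face along the batten and both ends no more than 20 mm from it.

Things in the scene. Friction and masses are not known exactly. Their poses are not given: they have to be found in the camera images.
- tall_tin: Tall flat-sided tin: rigid steel box with a paper band, 48 mm thick (its x), 120 mm wide (y), 210 mm high, about 0.65 kg, free on the plywood (z = 0); 14 mm high white cap on top, 34 mm right of middle. Origin: centre of underside; x away from the robot, y to the robot's left. Starts 50 to 75 mm short of the batten, near parallel. Bystanders 220 mm apart by it: a half-height tin, a round bottle.
- foot_left (a point): Middle of the tin's left bottom edge (the short, 48 mm edge on the left as seen from the robot), 60 mm along +y from the tin's origin, at the underside. Axes as the tin's.
- foot_right (a point): Middle of the tin's right bottom edge, 60 mm along -y from the tin's origin, at the underside. Axes as the tin's.
- batten: A fixed wooden batten lying across the plywood beyond the tins, 30 mm thick (its x), 720 mm long (its y), 45 mm high. Origin at the centre of its underside; x points away from the robot, so the face towards the robot lies at x = -15 mm in its frame; y along its length to the robot's left. Its place and yaw (up to about 7 degrees) vary.
Not all that is in view belongs to the job. Leave any pink or red look-alike of the tall_tin alone.

How it is judged (in metres and radians):
On the way, in this order (a step that is already met when the one before it is completed fails the run):
1. the tin is tipped onto its left bottom edge: right end raised more than 10 mm, left edge on the plywood and not moved by more than 20 mm (height (world z) of foot_right above 0.01 m and height (world z) of foot_left below 0.007 m and distance of foot_left from where it was at the start of the episode below 0.02 m), for 0.1 s.
2. the right end is set down again, more than 30 mm from where it started, the left edge within 20 mm of where it started (height (world z) of each of foot_right, foot_left below 0.005 m and angle between tall_tin's own z axis and vertical below 0.07 rad and distance of foot_right from where it was at the start of the episode above 0.03 m and distance of foot_left from where it was at the start of the episode below 0.02 m), for 0.1 s.
3. the tin is tipped onto its right bottom edge: left end raised more than 10 mm, right edge on the plywood (height (world z) of foot_left above 0.01 m and height (world z) of foot_right below 0.007 m), for 0.1 s.
At the end, for the whole second after the job is handed in: The tall tin stands upright (within about 3 degrees) and at rest on the plywood, before the batten with its broad face along it, both ends of that face no more than 20 mm from the batten (x of foot_left in the frame of batten between -0.059 and -0.015 m and x of foot_right in the frame of batten between -0.059 and -0.015 m and angle between tall_tin's own z axis and vertical below 0.05 rad and height (world z) of tall_tin below 0.005 m and linear speed of tall_tin below 0.02 m/s); the robot touches nothing.
It fails at once if the whole tin is lifted off the plywood (both bottom edges more than 12 mm up at once) (height (world z) of each of foot_left, foot_right above 0.012 m).
It fails at once if the tin is tipped over (leans more than 40 degrees) (angle between tall_tin's own z axis and vertical above 0.7 rad).
It also fails if it takes over 45 s, if anything falls off the work surface, if the arm or the gripper's body presses on something with over 40 N, if the wrist force passes 120 N, or if a joint passes its speed limit or range.

## Working session

There is one attempt and no reset: what is moved stays moved. The work goes in short steps, Python scripts to look and compute and a tool call to move; the robot and the scene stay as the last step left them, time stands still between calls to the robot, and variables do not carry over. Pictures are saved under pics/ and viewed, and the job is handed in when it is done.

Besides the shell and the picture viewer there is one more tool, called after ">>>" by a JSON object that holds its "method" and its "body". carry_out: Moves the arm, as the interface text tells. Its arguments: {"type":"object","properties":{"rows":{"type":"array","items":{"type":"object","properties":{"dx":{"type":"number"},"dy":{"type":"number"},"dz":{"type":"number"},"yaw":{"type":"number"},"jaw":{"type":"number"}}}}},"required":["rows"]}

```bash
mkdir -p pics; ls; cat > h.py <<'E'
import numpy as np, cv2
from rig import ctrl
def cap(n,name=None):
    st=ctrl.read_state(); im,d=ctrl.capture(n)
    if name: cv2.imwrite('pics/'+name+'.png',im[:,:,::-1]); np.savez('pics/'+name+'.npz',im=im,d=d)
    return im,d,st
def RT(n,st=None):
    c=ctrl.calibration(n)
    K=np.array(c['K'])
    if 'R' in c: return K,np.array(c['R']),np.array(c['t']).ravel()
    H=np.array(c['hand_eye']); T=np.eye(4); T[:3,:3]=np.array(st['tcp_rot']).reshape(3,3); T[:3,3]=st['position']
    W=np.linalg.inv(T@H); return K,W[:3,:3],W[:3,3]
def onz(n,u,v,z,st=None):
    K,R,t=RT(n,st); d=R.T@np.linalg.solve(K,[u,v,1]); o=-R.T@t
    return o+d*(z-o[2])/d[2]
def dpt(n,u,v,dep,st=None):
    K,R,t=RT(n,st); return R.T@(np.linalg.solve(K,[u,v,1])*dep-t)
def proj(n,X,st=None):
    K,R,t=RT(n,st); p=K@(R@np.array(X,float)+t); return p[:2]/p[2]
E
python3 - <<'E'
from h import *
for n in('side','top','wrist'):
    cap(n,n+'0'); 
print(ctrl.read_state())
for n in('side','top','wrist'): print(ctrl.calibration(n))
E
```

```text
pics
{'t': 0.15, 'q': array([ 6.00860806e+01,  1.50925318e+01, -2.79442696e+00,  7.21581574e+01,
       -5.57074019e-04,  8.11007582e+01]), 'joint_velocities': array([-0.06624123, -0.09287068,  0.12584504,  0.01482453, -0.00204755,
       -0.04344106]), 'effort': array([ 1.79246203e-03, -6.37826729e+01,  3.84649765e+01,  1.05899497e-02,
       -7.50663276e-05,  1.90189820e-05]), 'position': array([188.17915171, 489.88772768, 217.1419294 ]), 'tcp_rot': array([[-9.33488572e-01,  3.58606942e-01, -3.84260337e-04],
       [ 3.58607131e-01,  9.33488325e-01, -6.87369996e-04],
       [ 1.12206886e-04, -7.79450533e-04, -9.99999690e-01]]), 'wrist_force': array([ 0.64932987,  0.22640278, -0.69133941]), 'torque': array([ 0.00072332,  0.04722989, -0.04053052]), 'opening': 85.14533369168055}
{'K': array([[396.01453508,   0.        , 275.80295187],
       [  0.        , 396.01453508, 212.63660304],
       [  0.        ,   0.        ,   1.        ]]), 'R': array([[-0.81001621,  0.5864065 ,  0.00107699],
       [ 0.56199145,  0.77681297, -0.28412535],
       [-0.16744958, -0.22954088, -0.95878654]]),
[... 242 characters left out ...]
86 , -0.99999138,  0.00226849],
       [-0.99032714,  0.00313031, -0.13871681],
       [ 0.13870851, -0.00272908, -0.99032949]]), 't': array([ -1.95568456, 596.91309505, 995.83262595])}
{'K': array([[326.26522516,   0.        , 281.27117619],
       [  0.        , 326.26522516, 206.61191612],
       [  0.        ,   0.        ,   1.        ]]), 'hand_eye': array([[ 2.68994212e-04, -9.48679517e-01, -3.16238996e-01,
         8.07954366e+01],
       [ 9.99999907e-01,  3.61372504e-04, -2.33470593e-04,
        -5.44279497e-01],
       [ 3.35768847e-04, -3.16238904e-01,  9.48679526e-01,
        -1.56939215e+02],
       [ 0.00000000e+00,  0.00000000e+00,  0.00000000e+00,
         1.00000000e+00]])}
```

View pics/top0.png

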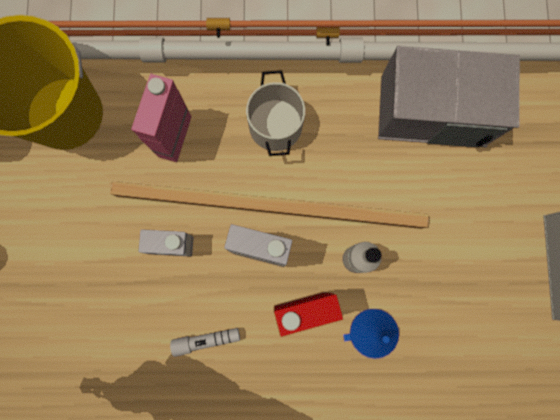

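View pics/side0.png

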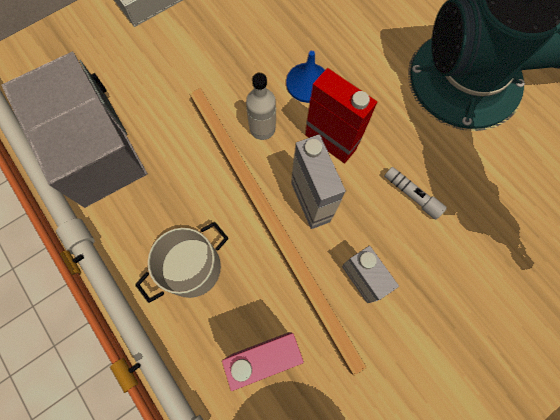

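View pics/wrist0.png

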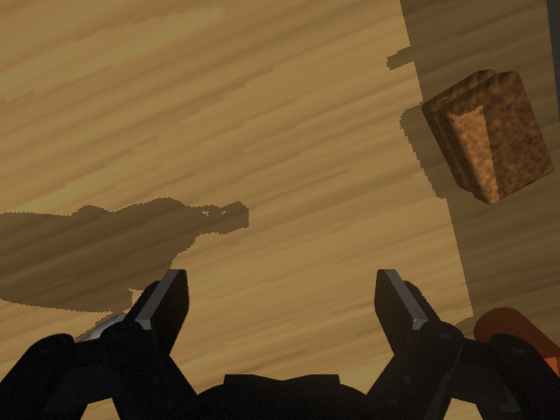

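Candidates in the top view: the grey tall tin (259,245), the grey half-height tin (166,242), the red look-alike (308,315) and the pink look-alike (165,115). In the side view they are at (317,180), (370,272), (342,115) and (262,360). By the description, the grey tin beside the bottle, the taller of the two grey ones, is the target. I'll check it in a crop and measure.

```bash
cat > m.py <<'E'
from h import *
import sys
def pts(n,im,d,st=None):
    K,R,t=RT(n,st); v,u=np.mgrid[0:420,0:560]
    c=np.stack([(u-K[0,2])/K[0,0],(v-K[1,2])/K[1,1],np.ones_like(u)],-1)*d[...,None]
    return (c-t)@R
if __name__=='__main__':
    a=np.load('pics/top0.npz');im,d=a['im'],a['d'];P=pts('top',im,d)
    for (u,v) in [(259,240),(276,248),(240,240),(285,255),(166,242),(308,310),(373,256)]: print((u,v),P[v,u].round(1))
    z=P[...,2]; m=(z>203)&(z<217)&(d>0); m[:, :200]=0; m[:,310:]=0; m[:200]=0;m[290:]=0
    cnt,_=cv2.findContours(m.astype(np.uint8),0,2); c=max(cnt,key=cv2.contourArea); print('top face',cv2.contourArea(c),cv2.minAreaRect(c))
    box=cv2.boxPoints(cv2.minAreaRect(c))
    zt=np.median(z[m]); print('ztop',zt); 
    for b in box: print(onz('top',*b,zt).round(1))
    # cap
    mc=(z>217)&(z<235)&(d>0); mc[:, :200]=0; mc[:,310:]=0; mc[:200]=0;mc[290:]=0
    cnt,_=cv2.findContours(mc.astype(np.uint8),0,2); c=max(cnt,key=cv2.contourArea);(x,y),r=cv2.minEnclosingCircle(c); print('cap',x,y,r,np.median(z[mc]),onz('top',x,y,np.median(z[mc])), r*np.median(d[mc])/460)
    # side cap
    b=np.load('pics/side0.npz');Q=pts('side',b['im'],b['d']); zz=Q[...,2]; ms=(b['im'].min(2)>150).astype(np.uint8); ms[:130]=0;ms[160:]=0;ms[:,:295]=0;ms[:,330:]=0
    cnt,_=cv2.findContours(ms,0,2); c=max(cnt,key=cv2.contourArea);(x2,y2),r2=cv2.minEnclosingCircle(c); print('side cap',x2,y2,r2,zz[int(y2),int(x2)],onz('side',x2,y2,224))
    # triangulate
    Ps=[]; 
    for n in('top','side'):
        K,R,t=RT(n); Ps.append(K@np.c_[R,t])
    X=cv2.triangulatePoints(Ps[0],Ps[1],np.array([[x],[y]]),np.array([[x2],[y2]])).ravel(); print('tri cap',X[:3]/X[3])
    # batten
    hsv=cv2.cvtColor(im,cv2.COLOR_RGB2HSV); mb=((z>38)&(z<52)&(d>0)).astype(np.uint8); mb[:165]=0;mb[240:]=0;mb[:,:100]=0;mb[:,440:]=0
    cnt,_=cv2.findContours(mb,0,2); c=max(cnt,key=cv2.contourArea); r=cv2.minAreaRect(c); print('batten',r,np.median(z[mb>0]))
    for q in cv2.boxPoints(r): print(onz('top',*q,45).round(1))
    big=cv2.resize(im[200:300,130:400],None,fx=2.9,fy=2.9,interpolation=cv2.INTER_CUBIC); cv2.imwrite('pics/crop_top.png',big[:,:,::-1])
E
python3 m.py
```

```text
(259, 240) [524.   26.  212.3]
(276, 248) [508.2  -5.6 223.5]
(240, 240) [524.5  61.8 206.8]
(285, 255) [496.  -22.3 210.3]
(166, 242) [528.1 220.7 120.5]
(308, 310) [395.4 -63.8 210.2]
(373, 256) [ 494.  -188.2  200.7]
top face 1565.5 ((257.6908874511719, 243.54949951171875), (64.06704711914062, 25.813247680664062), 14.534454345703125)
ztop 210.471000184857
[509.4  92.3 210.5]
[556.2  80.7 210.5]
[525.6 -35.5 210.5]
[479.2 -23.1 210.5]
cap 275.35089111328125 247.5263214111328 8.632758140563965 224.38166426004932 [509.02567197  -4.38589107 224.38166426] 15.843802
side cap 313.3636474609375 146.4545440673828 7.791269302368164 225.73353878681436 [510.40752775  -2.00747743 224.        ]
tri cap [509.07669847  -4.03574781 219.44535846]
batten ((268.858642578125, 203.56732177734375), (319.0248107910156, 13.716388702392578), 5.964487075805664) 45.32833857331693
[643.4 369.1  45. ]
[674.9 367.3  45. ]
[ 596.7 -349.2   45. ]
[ 565.8 -344.4   45. ]
```

View pics/crop_top.png

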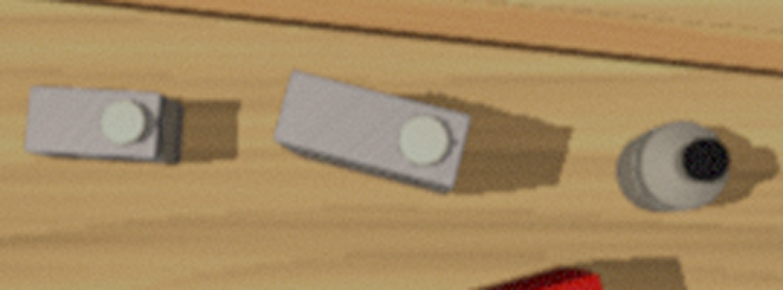

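The crop confirms the choice: the middle grey tin has its cap at the right and is 210 mm tall, while the left one is 120 mm. I plan to pinch only the cap (jaws across the thickness), so the tin can pivot in the pads. First I'll turn the tool by +83.7° and go up.

>>> {"method": "carry_out", "body": {"rows": [{"dz": -0.6, "yaw": 1, "jaw": 0}, {"dz": -0.6, "yaw": 1, "jaw": 0}, {"dz": -0.6, "yaw": 1, "jaw": 0}, {"dz": -0.4, "yaw": 1, "jaw": 0}, {"yaw": 1, "jaw": 0}, {"yaw": 1, "jaw": 0}, {"yaw": 1, "jaw": 0}, {"yaw": 1, "jaw": 0}, {"yaw": 1, "jaw": 0}, {"yaw": 1, "jaw": 0}, {"yaw": 0.45, "jaw": 0}]}}

```text
schema error: expected keys dx, dy, dz, yaw, jaw
```

```bash
cat > go.py <<'E'
from h import *
import sys
def rel(target,yawt=None):
    s=ctrl.read_state(); R=np.array(s['tcp_rot']).reshape(3,3); p=np.array(s['position'])
    print('t',s['t'],'pos',p.round(1),'toolY ang',np.degrees(np.arctan2(R[1,1],R[0,1])).round(2),'open',round(s['opening'],1),'F',np.round(s['wrist_force'],1),'Tq',np.round(s['torque'],2))
    if target is not None: print('tool shift mm',(R.T@(np.array(target)-p)).round(1),'full-scale',(R.T@(np.array(target)-p)/30).round(2))
if __name__=='__main__':
    a=[float(x) for x in sys.argv[1:]]; rel(a if a else None)
E
python3 -c "
from rig import ctrl; print(ctrl.tips_ahead, ctrl.read_state()['q'])"; python3 go.py 509 -4.3 270
```

```text
8.0 [ 6.00860806e+01  1.50925318e+01 -2.79442696e+00  7.21581574e+01
 -5.57074019e-04  8.11007582e+01]
t 0.15 pos [188.2 489.9 217.1] toolY ang 68.99 open 85.1 F [ 0.6  0.2 -0.7] Tq [ 0.    0.05 -0.04]
tool shift mm [-476.7 -346.3  -52.6] full-scale [-15.89 -11.54  -1.75]
```

>>> {"method": "carry_out", "body": {"rows": [{"dx": 0, "dy": 0, "dz": -0.6, "yaw": 1, "jaw": 0}, {"dx": 0, "dy": 0, "dz": -0.6, "yaw": 1, "jaw": 0}, {"dx": 0, "dy": 0, "dz": -0.6, "yaw": 1, "jaw": 0}, {"dx": 0, "dy": 0, "dz": -0.4, "yaw": 1, "jaw": 0}, {"dx": 0, "dy": 0, "dz": 0, "yaw": 1, "jaw": 0}, {"dx": 0, "dy": 0, "dz": 0, "yaw": 1, "jaw": 0}, {"dx": 0, "dy": 0, "dz": 0, "yaw": 1, "jaw": 0}, {"dx": 0, "dy": 0, "dz": 0, "yaw": 1, "jaw": 0}, {"dx": 0, "dy": 0, "dz": 0, "yaw": 1, "jaw": 0}, {"dx": 0, "dy": 0, "dz": 0, "yaw": 1, "jaw": 0}, {"dx": 0, "dy": 0, "dz": 0, "yaw": 0.45, "jaw": 0}]}}

```text
t: 1.52
position: [188.3, 490.0, 283.3]
tcp_rot: [[0.255, 0.967, -0.0], [0.967, -0.255, -0.0], [-0.0, -0.0, -1.0]]
wrist_force: [0.4, -0.4, -0.5]
opening: 42.8
```

```bash
python3 go.py 509 -4.3 270
```

```text
t 1.525 pos [188.3 490.  283.3] toolY ang -14.8 open 42.8 F [ 0.4 -0.4 -0.5] Tq [ 0.   -0.01 -0.04]
tool shift mm [-396.   436.4   13.4] full-scale [-13.2   14.55   0.45]
```

>>> {"method": "carry_out", "body": {"rows": [{"dx": -0.66, "dy": 0.72, "dz": 0, "yaw": 0, "jaw": 0}, {"dx": -0.66, "dy": 0.72, "dz": 0, "yaw": 0, "jaw": 0}, {"dx": -0.66, "dy": 0.72, "dz": 0, "yaw": 0, "jaw": 0}, {"dx": -0.66, "dy": 0.72, "dz": 0, "yaw": 0, "jaw": 0}, {"dx": -0.66, "dy": 0.72, "dz": 0, "yaw": 0, "jaw": 0}, {"dx": -0.66, "dy": 0.72, "dz": 0, "yaw": 0, "jaw": 0}, {"dx": -0.66, "dy": 0.72, "dz": 0, "yaw": 0, "jaw": 0}, {"dx": -0.66, "dy": 0.72, "dz": 0, "yaw": 0, "jaw": 0}, {"dx": -0.66, "dy": 0.72, "dz": 0, "yaw": 0, "jaw": 0}, {"dx": -0.66, "dy": 0.72, "dz": 0, "yaw": 0, "jaw": 0}, {"dx": -0.66, "dy": 0.72, "dz": 0, "yaw": 0, "jaw": 0}, {"dx": -0.66, "dy": 0.72, "dz": 0, "yaw": 0, "jaw": 0}, {"dx": -0.66, "dy": 0.72, "dz": 0, "yaw": 0, "jaw": 0}, {"dx": -0.66, "dy": 0.72, "dz": 0, "yaw": 0, "jaw": 0}, {"dx": -0.66, "dy": 0.72, "dz": 0, "yaw": 0, "jaw": 0}, {"dx": -0.66, "dy": 0.72, "dz": 0, "yaw": 0, "jaw": 0}, {"dx": -0.66, "dy": 0.72, "dz": 0, "yaw": 0, "jaw": 0}, {"dx": -0.66, "dy": 0.72, "dz": 0, "yaw": 0, "jaw": 0}, {"dx": -0.66, "dy": 0.72, "dz": 0, "yaw": 0, "jaw": 0}, {"dx": -0.66, "dy": 0.72, "dz": 0, "yaw": 0, "jaw": 0}]}}

```text
t: 4.03
position: [506.7, -3.0, 283.3]
tcp_rot: [[0.252, 0.968, -0.0], [0.968, -0.252, 0.0], [-0.0, -0.0, -1.0]]
wrist_force: [1.0, 0.6, -0.5]
opening: 42.8
```

```bash
python3 go.py 509 -4.3 270; python3 - <<'E'
from h import *
im,d,st=cap('wrist','w1')
print(proj('wrist',[509,-4.3,224],st))
E
```

```text
t 4.025 pos [506.7  -3.  283.3] toolY ang -14.62 open 42.8 F [ 1.   0.6 -0.5] Tq [-0.   -0.03  0.01]
tool shift mm [-0.7  2.5 13.3] full-scale [-0.02  0.08  0.44]
[284.13793316 219.0129385 ]
```

View pics/w1.png

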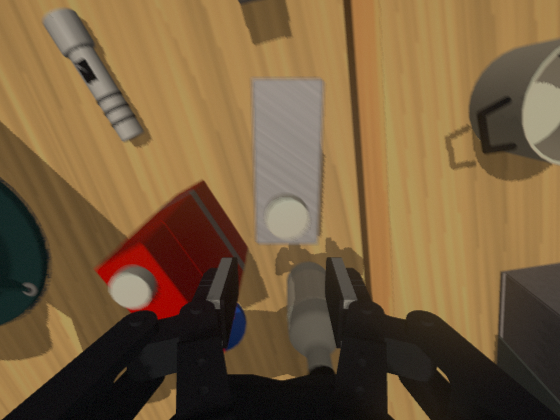

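The wrist view shows the cap at (287,217) against a prediction of (284,219), so it agrees within 2 mm. I'll lower beside the cap.

>>> {"method": "carry_out", "body": {"rows": [{"dx": 0, "dy": 0.12, "dz": 0, "yaw": 0, "jaw": 0}, {"dx": 0, "dy": 0, "dz": 0.5, "yaw": 0, "jaw": 0}, {"dx": 0, "dy": 0, "dz": 0.5, "yaw": 0, "jaw": 0}, {"dx": 0, "dy": 0, "dz": 0.5, "yaw": 0, "jaw": 0}, {"dx": 0, "dy": 0, "dz": 0.5, "yaw": 0, "jaw": 0}]}}

```text
t: 4.7
position: [509.5, -2.2, 223.1]
tcp_rot: [[0.252, 0.968, -0.0], [0.968, -0.252, 0.0], [0.0, -0.0, -1.0]]
wrist_force: [-0.3, 0.3, -1.0]
opening: 42.6
```

```bash
python3 go.py 509 -4.3 223; python3 - <<'E'
from h import *
im,d,st=cap('wrist','w2')
im,d,st=cap('side','s2')
big=cv2.resize(im[60:260,230:400],None,fx=3,fy=3,interpolation=cv2.INTER_CUBIC); cv2.imwrite('pics/s2c.png',big[:,:,::-1])
E
```

```text
t 4.7 pos [509.5  -2.2 223.1] toolY ang -14.57 open 42.6 F [-0.3  0.3 -1. ] Tq [-0.01  0.05  0.03]
tool shift mm [-2.2  0.1  0.1] full-scale [-0.07  0.    0.  ]
```

View pics/w2.png

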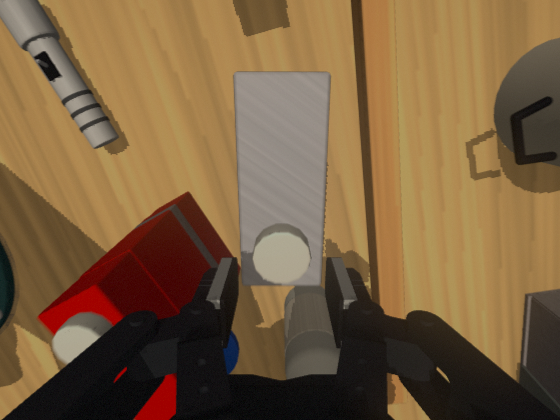

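View pics/s2c.png

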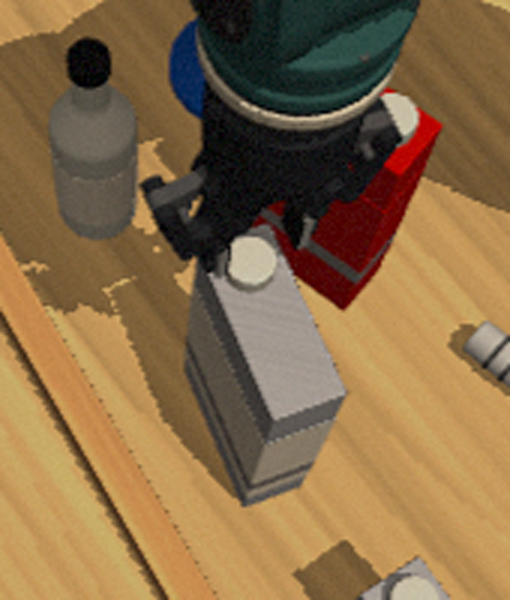

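```bash
python3 - <<'E'
from h import *
st=ctrl.read_state();R=np.array(st['tcp_rot']).reshape(3,3);p=np.array(st['position'])
print('cap exp',proj('wrist',[509,-4.3,224],st), 'cap z at px', onz('wrist',282,253,224,st))
for dx in(-11,0,11):
  for tz in (-5,0,4,8):
    print(dx,tz,[proj('wrist',p+R@np.array([dx,sy*21.3,tz]),st).round(0) for sy in(-1,1)])
a=np.load('pics/w2.npz');im,d=a['im'],a['d']
for (u,v) in [(228,265),(228,280),(235,265),(231,300),(333,265),(330,280),(282,253),(336,300)]:
    X=dpt('wrist',u,v,d[v,u],st); print((u,v),im[v,u],d[v,u],(R.T@(X-p)).round(1))
big=cv2.resize(im[210:340,190:380],None,fx=4,fy=4,interpolation=cv2.INTER_CUBIC); cv2.imwrite('pics/w2c.png',np.clip(big[:,:,::-1]*1.6,0,255))
E
```

```text
cap exp [281.3716726  261.73363365] cap z at px [510.61421684   0.60007225 224.        ]
-11 -5 [array([240., 280.]), array([320., 280.])]
-11 0 [array([241., 275.]), array([319., 275.])]
-11 4 [array([242., 271.]), array([318., 271.])]
-11 8 [array([243., 268.]), array([318., 268.])]
0 -5 [array([239., 261.]), array([321., 261.])]
0 0 [array([240., 257.]), array([320., 257.])]
0 4 [array([241., 254.]), array([319., 254.])]
0 8 [array([242., 250.]), array([318., 250.])]
11 -5 [array([238., 242.]), array([322., 242.])]
11 0 [array([240., 238.]), array([321., 238.])]
11 4 [array([240., 235.]), array([320., 235.])]
11 8 [array([241., 232.]), array([319., 232.])]
(228, 265) [86 81 73] 144.84407 [ 10.4 -23.  -27.8]
(228, 280) [35 29 21] 133.30194 [ 10.2 -21.2 -40.1]
(235, 265) [39 33 24] 149.3506 [  8.2 -20.6 -23.8]
(231, 300) [28 22 18] 138.39456 [ -0.5 -20.7 -38.3]
(333, 265) [71 65 57] 145.6769 [ 10.   23.7 -27. ]
(330, 280) [43 39 30] 143.5473 [  4.8  22.  -31. ]
(282, 253) [173 168 146] 171.96106 [ 3.2  1.  -1.6]
(336, 300) [36 30 24] 127.76245 [  5.7  22.1 -47.4][ WARN:0@0.402] global loadsave.cpp:1063 imwrite_ Unsupported depth image for selected encoder is fallbacked to CV_8U.
```

View pics/w2c.png

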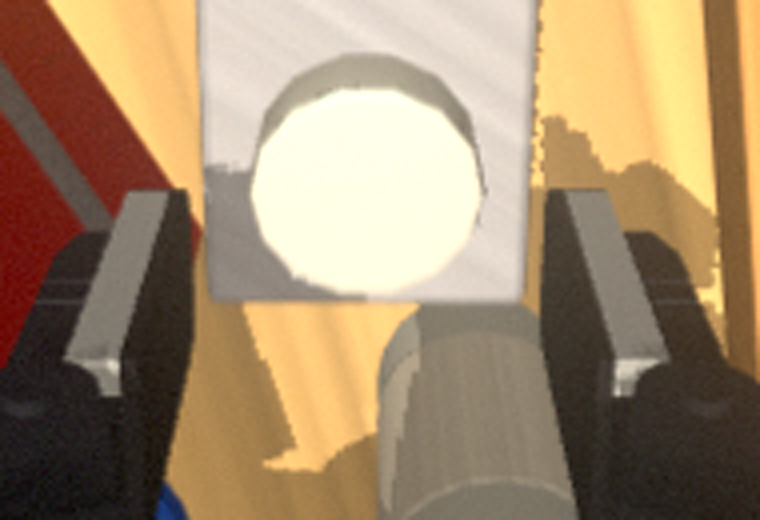

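```bash
python3 - <<'E'
from h import *
from m import pts
st=ctrl.read_state();R=np.array(st['tcp_rot']).reshape(3,3);p=np.array(st['position'])
a=np.load('pics/w2.npz');im,d=a['im'],a['d']
T=(pts('wrist',im,d,st)-p)@R
for v in range(254,275,2): print(v,[tuple(T[v,u].round(0)) for u in (222,226,230,234,236,238)])
a=np.load('pics/s2.npz');T=(pts('side',a['im'],a['d'])-p)@R
print('side: points between z -40..8 near fingers')
m=(abs(T[...,0])<13)&(T[...,1]>19)&(T[...,1]<40)&(T[...,2]<12)&(T[...,2]>-60)
print(m.sum(), T[m][:,2].max(), np.sort(T[m][:,2])[-15:])
E
```

```text
254 [(np.float64(-97.0), np.float64(-71.0), np.float64(196.0)), (np.float64(-102.0), np.float64(-68.0), np.float64(206.0)), (np.float64(-108.0), np.float64(-65.0), np.float64(218.0)), (np.float64(-110.0), np.float64(-60.0), np.float64(222.0)), (np.float64(-111.0), np.float64(-58.0), np.float64(223.0)), (np.float64(-110.0), np.float64(-55.0), np.float64(222.0))]
256 [(np.float64(-98.0), np.float64(-70.0), np.float64(193.0)), (np.float64(-103.0), np.float64(-67.0), np.float64(202.0)), (np.float64(-108.0), np.float64(-64.0), np.float64(212.0)), (np.float64(-113.0), np.float64(-61.0), np.float64(222.0)), (np.float64(-113.0), np.float64(-58.0), np.float64(222.0)), (np.float64(-113.0), np.float64(-56.0), np.float64(223.0))]
258 [(np.float64(10.0), np.float64(-27.0), np.float64(-21.0)), (np.float64(10.0), np.float64(-25.0), np.float64(-21.0)), (np.float64(10.0), np.float64(-23.0), np.float64(-20.0)), (np.float64(11.0), np.float64(-21.0), np.float64(-21.0)), (np.float64(9.0), np.float64(-21.0), np.float64(-19.0)), (np.float64(-116.0), np.float64(-56.0), np.float64(222.0))]
260 [(np.float64(1
[... 2357 characters left out ...]
p.float64(-21.0), np.float64(-21.0)), (np.float64(-126.0), np.float64(-54.0), np.float64(205.0))]
274 [(np.float64(11.0), np.float64(-24.0), np.float64(-36.0)), (np.float64(10.0), np.float64(-23.0), np.float64(-35.0)), (np.float64(10.0), np.float64(-21.0), np.float64(-35.0)), (np.float64(5.0), np.float64(-21.0), np.float64(-27.0)), (np.float64(2.0), np.float64(-21.0), np.float64(-22.0)), (np.float64(-127.0), np.float64(-53.0), np.float64(201.0))]
side: points between z -40..8 near fingers
100 11.868773291278176 [10.7904494  11.04904443 11.11368131 11.21220325 11.24157054 11.25754554
 11.31916887 11.3758874  11.54032504 11.56739525 11.73904301 11.80925048
 11.82387279 11.85214576 11.86877329]
```

```bash
python3 - <<'E'
from h import *
from m import pts
st=ctrl.read_state();R=np.array(st['tcp_rot']).reshape(3,3);p=np.array(st['position'])
a=np.load('pics/s2.npz');im=a['im'];T=(pts('side',im,a['d'])-p)@R
for v in range(128,154,2): print(v,[(tuple(int(q) for q in T[v,u].round(0)),int(im[v,u].sum())) for u in (292,296,300,304)])
E
```

```text
128 [((5, 49, -108), 115), ((-11, 34, -71), 199), ((-4, 30, -80), 41), ((10, 31, -104), 17)]
130 [((6, 49, -104), 208), ((-9, 34, -67), 35), ((-7, 28, -68), 38), ((3, 27, -84), 53)]
132 [((9, 50, -104), 214), ((-6, 35, -67), 57), ((-4, 29, -66), 73), ((7, 28, -85), 39)]
134 [((12, 51, -102), 134), ((-2, 37, -69), 73), ((0, 31, -67), 68), ((11, 30, -86), 52)]
136 [((10, 50, -93), 79), ((2, 39, -70), 86), ((3, 32, -67), 77), ((12, 30, -82), 64)]
138 [((12, 50, -89), 59), ((5, 40, -70), 108), ((6, 33, -67), 89), ((14, 31, -79), 70)]
140 [((12, 50, -82), 59), ((6, 40, -65), 66), ((10, 35, -68), 59), ((12, 29, -68), 30)]
142 [((12, 50, -76), 57), ((7, 40, -59), 49), ((12, 36, -65), 51), ((12, 29, -61), 92)]
144 [((12, 50, -68), 88), ((-1, 36, -35), 59), ((12, 36, -59), 28), ((11, 27, -49), 225)]
146 [((12, 49, -60), 129), ((0, 36, -29), 99), ((7, 32, -38), 37), ((10, 26, -40), 248)]
148 [((-107, -11, 223), 264), ((-17, 26, 21), 161), ((7, 32, -30), 77), ((10, 25, -32), 264)]
150 [((-103, -9, 224), 465), ((-18, 25, 32), 160), ((7, 31, -22), 140), ((11, 26, -26), 261)]
152 [((-96, -6, 218), 457), ((-16, 26, 34), 159), ((-3, 25, 11), 393), ((-1, 18, 13), 420)]
```

Both cameras put the fingertips about 20 mm behind the TCP (z about 243), although the text has them 8 mm ahead. I trust the measurement, so I'll lower another 22 mm and look again.

>>> {"method": "carry_out", "body": {"rows": [{"dx": 0, "dy": 0.03, "dz": 0.4, "yaw": 0, "jaw": 0}, {"dx": 0, "dy": 0, "dz": 0.34, "yaw": 0, "jaw": 0}]}}

```text
t: 5.05
position: [510.9, -3.1, 200.9]
tcp_rot: [[0.252, 0.968, 0.0], [0.968, -0.252, -0.0], [0.0, 0.0, -1.0]]
wrist_force: [-0.5, -0.2, 0.8]
opening: 43.1
```

```bash
cat > tip.py <<'E'
from h import *
from m import pts
import sys
nm=sys.argv[1]
im,d,st=cap('wrist',nm)
R=np.array(st['tcp_rot']).reshape(3,3);p=np.array(st['position']);o=st['opening']/2
T=(pts('wrist',im,d,st)-p)@R
for s in(-1,1):
    m=(abs(T[...,0])<13)&(s*T[...,1]>o-2)&(s*T[...,1]<o+12)&(T[...,2]>-60)&(T[...,2]<5)
    q=T[m]; z=np.percentile(q[:,2],98) if len(q) else np.nan
    print('finger',s,len(q),'tip tool z',round(z,1),'world',round(p[2]-z,1),'inner y',round(np.percentile(s*q[:,1],2),1))
m=(im.min(2)>135)&(T[...,2]<30+0*o)&(abs(T[...,0])<60)&(abs(T[...,1])<60)
# tin cap: brightest
P=T@R.T+p
mc=(P[...,2]>218)&(P[...,2]<250)&(im.min(2)>125)
if mc.sum()>50: c=T[mc]; print('cap tool-frame x %.1f..%.1f y %.1f..%.1f z %.1f'%(*np.percentile(c[:,0],[1,99]),*np.percentile(c[:,1],[1,99]),np.median(c[:,2])),'world',np.median(P[mc],axis=0).round(1))
cv2.imwrite('pics/'+nm+'c.png',cv2.resize(im[150:400,140:440],None,fx=2,fy=2)[:,:,::-1])
E
python3 go.py; python3 tip.py w3
```

```text
t 5.05 pos [510.9  -3.1 200.9] toolY ang -14.6 open 43.1 F [-0.5 -0.2  0.8] Tq [ 0.03 -0.02 -0.01]
finger -1 2479 tip tool z -9.1 world 210.0 inner y 20.1
finger 1 2384 tip tool z -8.8 world 209.6 inner y 20.1
cap tool-frame x -63.4..14.3 y -133.1..12.9 z -23.7 world [506.7  -5.4 224.6]
```

View pics/w3c.png

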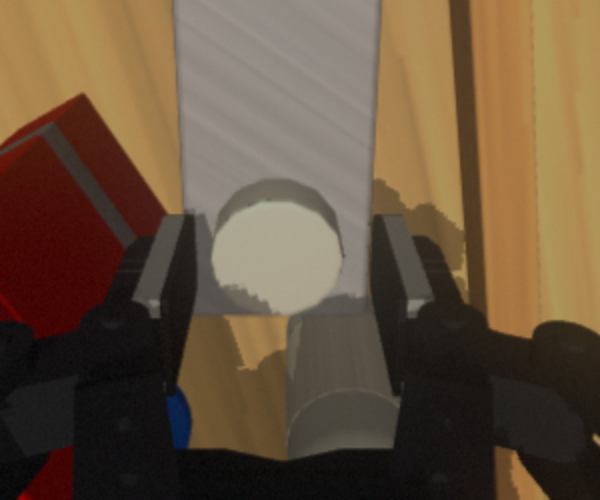

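```bash
python3 - <<'E'
from h import *
from m import pts
st=ctrl.read_state();R=np.array(st['tcp_rot']).reshape(3,3);p=np.array(st['position'])
a=np.load('pics/w3.npz');im,d=a['im'],a['d'];P=pts('wrist',im,d,st);T=(P-p)@R
m=(P[...,2]>221)&(P[...,2]<229)&(abs(T[...,1])<18)&(abs(T[...,0])<25);c=T[m];print(m.sum(),c.min(0),c.max(0),np.median(P[m],0))
E
```

```text
3105 [-15.47602328 -16.51214481 -25.89834357] [ 15.84587443  14.61779306 -21.42031484] [509.81274391  -1.59904162 223.20914612]
```

>>> {"method": "carry_out", "body": {"rows": [{"dx": 0, "dy": -0.03, "dz": 0.07, "yaw": 0, "jaw": 0}, {"dx": 0, "dy": 0, "dz": 0, "yaw": 0, "jaw": 0.2}, {"dx": 0, "dy": 0, "dz": 0, "yaw": 0, "jaw": 0.35}, {"dx": 0, "dy": 0, "dz": 0, "yaw": 0, "jaw": 0.35}, {"dx": 0, "dy": 0, "dz": 0, "yaw": 0, "jaw": 0.35}]}}

```text
t: 5.72
position: [510.0, -3.1, 199.7]
tcp_rot: [[0.252, 0.968, 0.001], [0.968, -0.252, -0.0], [0.0, 0.001, -1.0]]
wrist_force: [-1.6, 0.2, 7.1]
opening: 28.9
```

```bash
python3 go.py; python3 tip.py w4
```

```text
t 5.725 pos [510.   -3.1 199.7] toolY ang -14.62 open 28.9 F [-1.6  0.2  7.1] Tq [ 0.03  0.34 -0.03]
finger -1 2343 tip tool z -10.3 world 210.0 inner y 12.9
finger 1 2360 tip tool z -10.1 world 209.8 inner y 12.9
cap tool-frame x -65.8..14.4 y -133.3..14.2 z -24.9 world [507.3  -7.4 224.6]
```

View pics/w4c.png

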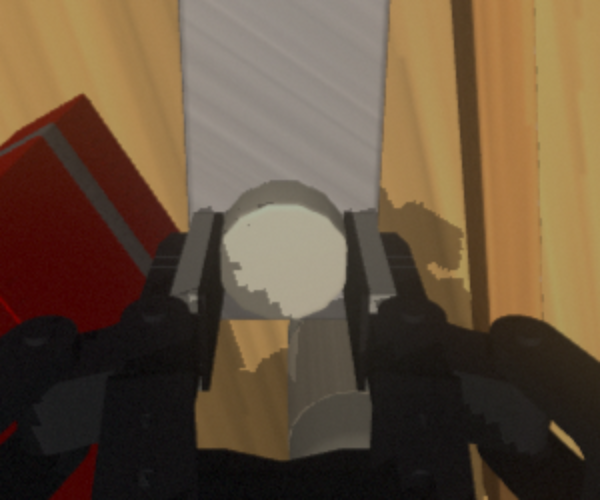

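```bash
cat > tin.py <<'E'
from h import *
from m import pts
import sys
def tin(nm):
    im,d,st=cap('wrist',nm)
    R=np.array(st['tcp_rot']).reshape(3,3);p=np.array(st['position'])
    P=pts('wrist',im,d,st);T=(P-p)@R
    sp=im.max(2).astype(int)-im.min(2)
    m=(sp<40)&(im.min(2)>60)&(abs(T[...,1])<45)&(T[...,0]>14)&(T[...,0]<130)&(P[...,2]>170)&(P[...,2]<250)
    m=m.astype(np.uint8); n,l,s,_=cv2.connectedComponentsWithStats(m); k=1+np.argmax(s[1:,4]); m=l==k
    q=P[m]
    for _ in range(4):
        c=q.mean(0); nv=np.linalg.svd(q-c,full_matrices=False)[2][2]; nv*=np.sign(nv[2]); r=(q-c)@nv; q=q[abs(r)<max(2,2*r.std())]
    # plane coords
    ex=R[:,1]-nv*(nv@R[:,1]); ex/=np.linalg.norm(ex); ey=np.cross(nv,ex)  # ex ~ forward, ey ~ left
    uv=np.c_[(q-c)@ex,(q-c)@ey].astype(np.float32)
    # side edges: for each ey-bin take extremes, fit lines
    B=np.arange(uv[:,1].min()+5,uv[:,1].max()-8,3); lo=[];hi=[];bb=[]
    for b in B:
        w=uv[abs(uv[:,1]-b)<1.5,0]
        if len(w)>10: lo.append(np.percentile(w,1));hi.append(np.percentile(w,99));bb.append(b)
    bb=np.array(bb);mid=(np.array(lo)+np.array(hi))/2
    sl=np.polyfit(bb,mid,1); yt=ey+sl[0]*ex; yt/=np.linalg.norm(yt); xt=np.cross(yt,nv)
    L=np.percentile((q-c)@yt,99.7); off=sl[1]
    Ltop=c+off*ex+L*yt; FL=Ltop-210*nv; FR=FL-120*yt
    if nm.startswith('x'): pass
    print('t %.2f'%st['t'],'n',len(q),'width %.1f'%np.median(np.array(hi)-np.array(lo)),'tilt along y(+ left-down) %.1f  along x %.1f deg'%(np.degrees(np.arcsin(-yt[2])),np.degrees(np.arcsin(-xt[2]))),'yaw %.1f'%np.degrees(np.arctan2(-yt[0],yt[1])))
    print('FL',FL.round(1),'FR',FR.round(1))
    b0=np.array([565.8,-344.4]);nb=np.array([.9941,-.1081])
    print('dist to batten face FL %.1f FR %.1f'%((b0-FL[:2])@nb,(b0-FR[:2])@nb), 'TCP',p.round(1),'F',np.round(st['wrist_force'],1),'open %.1f'%st['opening'])
if __name__=='__main__': tin(sys.argv[1])
E
python3 tin.py w5
```

```text
t 5.78 n 18396 width 46.2 tilt along y(+ left-down) 0.0  along x 0.3 deg yaw -14.7
FL [5.334e+02 8.710e+01 5.000e-01] FR [503.  -28.9   0.6]
dist to batten face FL 78.9 FR 96.6 TCP [510.1  -3.1 199.8] F [-0.9  0.6  6.7] open 29.3
```

View pics/w5.png

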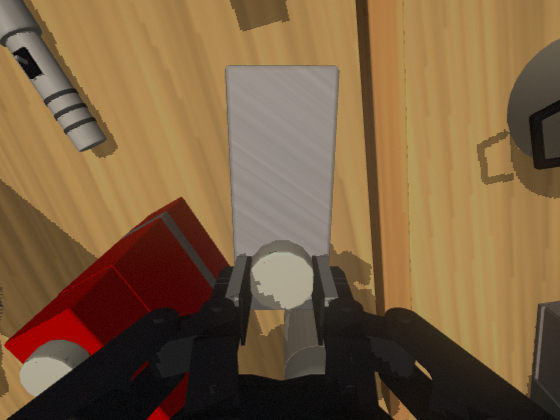

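The pose estimate from the wrist agrees with the top view within 1 mm. Next is a first tip of about 4° along the arc about the left edge.

>>> {"method": "carry_out", "body": {"rows": [{"dx": 0.13, "dy": 0, "dz": -0.05, "yaw": 0, "jaw": 0.35}, {"dx": 0.13, "dy": 0, "dz": -0.05, "yaw": 0, "jaw": 0.35}, {"dx": 0.13, "dy": 0, "dz": -0.05, "yaw": 0, "jaw": 0.35}, {"dx": 0.13, "dy": 0, "dz": -0.05, "yaw": 0, "jaw": 0.35}]}}

```text
t: 6.32
position: [514.0, 12.0, 205.6]
tcp_rot: [[0.252, 0.968, 0.0], [0.968, -0.252, -0.001], [-0.001, 0.001, -1.0]]
wrist_force: [-1.8, -2.7, 4.6]
opening: 28.9
```

```bash
python3 tin.py w6
```

```text
t 6.33 n 17489 width 46.2 tilt along y(+ left-down) 4.0  along x 0.2 deg yaw -14.7
FL [5.335e+02 8.740e+01 4.000e-01] FR [503.1 -28.4   8.8]
dist to batten face FL 78.8 FR 96.5 TCP [514.   12.  205.6] F [-1.8 -2.7  4.6] open 28.9
```

>>> {"method": "carry_out", "body": {"rows": [{"dx": 0.133, "dy": 0, "dz": -0.04, "yaw": 0, "jaw": 0.35}, {"dx": 0.133, "dy": 0, "dz": -0.04, "yaw": 0, "jaw": 0.35}, {"dx": 0.133, "dy": 0, "dz": -0.04, "yaw": 0, "jaw": 0.35}, {"dx": 0.133, "dy": 0, "dz": -0.04, "yaw": 0, "jaw": 0.35}, {"dx": 0.133, "dy": 0, "dz": -0.04, "yaw": 0, "jaw": 0.35}, {"dx": 0, "dy": 0, "dz": 0, "yaw": 0, "jaw": 0.35}]}}

```text
t: 7.12
position: [518.9, 31.5, 211.3]
tcp_rot: [[0.252, 0.968, 0.0], [0.968, -0.252, -0.0], [-0.0, 0.0, -1.0]]
wrist_force: [-0.9, -4.6, 5.3]
opening: 29.0
```

```bash
python3 tin.py w7
```

```text
t 7.12 n 16070 width 46.2 tilt along y(+ left-down) 8.9  along x 0.3 deg yaw -15.3
FL [5.336e+02 8.730e+01 4.000e-01] FR [502.3 -27.1  18.9]
dist to batten face FL 78.7 FR 97.4 TCP [518.9  31.5 211.3] F [-0.9 -4.6  5.3] open 29.0
```

Tipped by 8.9° with the left edge unmoved. Now I'll swing in two halves.

>>> {"method": "carry_out", "body": {"rows": [{"dx": 0.004, "dy": 0.131, "dz": 0, "yaw": -0.48, "jaw": 0.35}, {"dx": 0.004, "dy": 0.131, "dz": 0, "yaw": -0.48, "jaw": 0.35}, {"dx": 0.004, "dy": 0.131, "dz": 0, "yaw": -0.48, "jaw": 0.35}, {"dx": 0.004, "dy": 0.131, "dz": 0, "yaw": -0.48, "jaw": 0.35}]}}

```text
t: 7.68
position: [534.5, 29.3, 210.9]
tcp_rot: [[-0.015, 1.0, -0.0], [1.0, 0.015, 0.0], [0.0, -0.0, -1.0]]
wrist_force: [-0.8, -2.3, -0.7]
opening: 28.9
```

```bash
python3 tin.py w8
```

```text
t 7.67 n 16156 width 46.2 tilt along y(+ left-down) 8.4  along x 0.3 deg yaw -0.1
FL [5.339e+02 8.870e+01 4.000e-01] FR [533.7 -30.   17.9]
dist to batten face FL 78.5 FR 65.9 TCP [534.5  29.3 210.9] F [-0.8 -2.3 -0.7] open 28.9
```

>>> {"method": "carry_out", "body": {"rows": [{"dx": 0.004, "dy": 0.131, "dz": 0, "yaw": -0.48, "jaw": 0.35}, {"dx": 0.004, "dy": 0.131, "dz": 0, "yaw": -0.48, "jaw": 0.35}, {"dx": 0.004, "dy": 0.131, "dz": 0, "yaw": -0.48, "jaw": 0.35}, {"dx": 0.004, "dy": 0.131, "dz": 0, "yaw": -0.48, "jaw": 0.35}, {"dx": 0, "dy": 0, "dz": 0, "yaw": 0, "jaw": 0.35}]}}

```text
t: 8.35
position: [549.8, 31.8, 210.5]
tcp_rot: [[-0.276, 0.961, -0.001], [0.961, 0.276, 0.001], [0.001, -0.001, -1.0]]
wrist_force: [0.5, -1.0, -8.1]
opening: 29.0
```

```bash
python3 tin.py w9
```

```text
t 8.35 n 16236 width 46.2 tilt along y(+ left-down) 7.8  along x 0.2 deg yaw 15.2
FL [533.1  91.2   0.6] FR [564.3 -23.6  16.9]
dist to batten face FL 79.6 FR 36.2 TCP [549.8  31.8 210.5] F [ 0.5 -1.  -8.1] open 29.0
```

>>> {"method": "carry_out", "body": {"rows": [{"dx": -0.13, "dy": 0, "dz": 0.06, "yaw": -0.02, "jaw": 0.35}, {"dx": -0.13, "dy": 0, "dz": 0.045, "yaw": -0.02, "jaw": 0.35}, {"dx": -0.13, "dy": 0, "dz": 0.045, "yaw": -0.02, "jaw": 0.35}, {"dx": -0.13, "dy": 0, "dz": 0.045, "yaw": 0, "jaw": 0.35}]}}

```text
t: 8.9
position: [554.3, 16.4, 205.2]
tcp_rot: [[-0.285, 0.958, -0.0], [0.958, 0.285, 0.0], [0.0, -0.0, -1.0]]
wrist_force: [-0.7, -0.2, -7.4]
opening: 29.1
```

```bash
python3 tin.py w10
```

```text
t 8.90 n 17302 width 46.2 tilt along y(+ left-down) 3.6  along x 0.3 deg yaw 15.7
FL [5.322e+02 9.190e+01 5.000e-01] FR [564.7 -23.4   8. ]
dist to batten face FL 80.6 FR 35.8 TCP [554.3  16.4 205.2] F [-0.7 -0.2 -7.4] open 29.1
```

>>> {"method": "carry_out", "body": {"rows": [{"dx": -0.117, "dy": 0, "dz": 0.05, "yaw": 0, "jaw": 0.35}, {"dx": -0.117, "dy": 0, "dz": 0.05, "yaw": 0, "jaw": 0.35}, {"dx": -0.117, "dy": 0, "dz": 0.05, "yaw": 0, "jaw": 0.35}, {"dx": -0.117, "dy": 0, "dz": 0.06, "yaw": 0, "jaw": 0.35}, {"dx": 0, "dy": 0, "dz": 0.03, "yaw": 0, "jaw": 0.35}, {"dx": 0, "dy": 0, "dz": 0, "yaw": 0, "jaw": 0.35}]}}

```text
t: 9.7
position: [559.0, 3.2, 199.8]
tcp_rot: [[-0.285, 0.958, 0.003], [0.958, 0.285, 0.0], [-0.001, 0.003, -1.0]]
wrist_force: [-4.4, 1.1, 16.2]
opening: 28.8
```

```bash
python3 tin.py w11
```

```text
t 9.70 n 18213 width 46.2 tilt along y(+ left-down) -0.0  along x 0.5 deg yaw 15.7
FL [532.2  92.    0.7] FR [564.7 -23.6   0.6]
dist to batten face FL 80.5 FR 35.8 TCP [559.    3.2 199.8] F [-4.4  1.1 16.2] open 28.8
```

The right end is set down flat: it moved 62 mm, and the left edge is 5 mm from its start. Now I'll tip onto the right edge, keeping a downward press so the foot does not slide.

>>> {"method": "carry_out", "body": {"rows": [{"dx": -0.13, "dy": 0, "dz": -0.01, "yaw": 0, "jaw": 0.35}, {"dx": -0.13, "dy": 0, "dz": -0.01, "yaw": 0, "jaw": 0.35}, {"dx": -0.13, "dy": 0, "dz": -0.01, "yaw": 0, "jaw": 0.35}]}}

```text
t: 10.12
position: [562.3, -7.7, 200.6]
tcp_rot: [[-0.286, 0.958, 0.003], [0.958, 0.286, 0.001], [-0.0, 0.003, -1.0]]
wrist_force: [-3.4, 3.5, 15.1]
opening: 29.0
```

```bash
python3 tin.py w12
```

```text
t 10.12 n 18901 width 46.2 tilt along y(+ left-down) -3.0  along x 0.5 deg yaw 15.7
FL [532.2  91.8   6.6] FR [ 5.647e+02 -2.360e+01  4.000e-01]
dist to batten face FL 80.5 FR 35.7 TCP [562.3  -7.7 200.6] F [-3.4  3.5 15.1] open 29.0
```

>>> {"method": "carry_out", "body": {"rows": [{"dx": -0.13, "dy": 0, "dz": -0.01, "yaw": 0, "jaw": 0.35}, {"dx": -0.13, "dy": 0, "dz": -0.01, "yaw": 0, "jaw": 0.35}, {"dx": -0.13, "dy": 0, "dz": 0, "yaw": 0, "jaw": 0.35}, {"dx": -0.13, "dy": 0, "dz": 0, "yaw": 0, "jaw": 0.35}, {"dx": -0.13, "dy": 0, "dz": 0, "yaw": 0, "jaw": 0.35}, {"dx": -0.1, "dy": 0, "dz": 0, "yaw": 0, "jaw": 0.35}, {"dx": 0, "dy": 0, "dz": 0, "yaw": 0, "jaw": 0.35}]}}

```text
t: 11.05
position: [568.7, -29.4, 200.6]
tcp_rot: [[-0.286, 0.958, 0.002], [0.958, 0.286, 0.001], [0.0, 0.002, -1.0]]
wrist_force: [-0.7, 2.2, 8.1]
opening: 28.6
```

```bash
python3 tin.py w13
```

```text
t 11.05 n 20551 width 46.2 tilt along y(+ left-down) -8.6  along x 0.6 deg yaw 15.8
FL [532.4  90.7  18.1] FR [ 5.647e+02 -2.350e+01  3.000e-01]
dist to batten face FL 80.2 FR 35.8 TCP [568.7 -29.4 200.6] F [-0.7  2.2  8.1] open 28.6
```

>>> {"method": "carry_out", "body": {"rows": [{"dx": 0, "dy": -0.015, "dz": 0, "yaw": 0.46, "jaw": 0.35}, {"dx": 0, "dy": -0.015, "dz": 0, "yaw": 0.46, "jaw": 0.35}, {"dx": 0, "dy": -0.015, "dz": 0, "yaw": 0.46, "jaw": 0.35}]}}

```text
t: 11.48
position: [567.3, -29.4, 200.6]
tcp_rot: [[-0.095, 0.995, 0.002], [0.995, 0.095, 0.001], [0.001, 0.002, -1.0]]
wrist_force: [-1.3, 3.0, 9.0]
opening: 29.3
```

```bash
python3 tin.py w14
```

```text
t 11.47 n 20562 width 46.2 tilt along y(+ left-down) -8.6  along x 0.7 deg yaw 4.7
FL [554.8  95.5  18.2] FR [ 5.645e+02 -2.280e+01  3.000e-01]
dist to batten face FL 58.5 FR 36.1 TCP [567.3 -29.4 200.6] F [-1.3  3.   9. ] open 29.3
```

>>> {"method": "carry_out", "body": {"rows": [{"dx": 0, "dy": -0.015, "dz": 0, "yaw": 0.46, "jaw": 0.35}, {"dx": 0, "dy": -0.015, "dz": 0, "yaw": 0.46, "jaw": 0.35}, {"dx": 0, "dy": -0.015, "dz": 0, "yaw": 0.43, "jaw": 0.35}, {"dx": 0, "dy": 0, "dz": 0, "yaw": 0, "jaw": 0.35}]}}

```text
t: 12.02
position: [566.1, -29.5, 200.6]
tcp_rot: [[0.092, 0.996, 0.002], [0.996, -0.092, 0.001], [0.001, 0.002, -1.0]]
wrist_force: [-0.7, 2.7, 7.2]
opening: 29.7
```

```bash
python3 tin.py w15
```

```text
t 12.03 n 20612 width 46.1 tilt along y(+ left-down) -8.7  along x 0.7 deg yaw -6.1
FL [577.2  96.1  18.5] FR [ 5.646e+02 -2.190e+01  3.000e-01]
dist to batten face FL 36.3 FR 36.1 TCP [566.1 -29.5 200.6] F [-0.7  2.7  7.2] open 29.7
```

>>> {"method": "carry_out", "body": {"rows": [{"dx": 0.14, "dy": 0, "dz": 0, "yaw": 0, "jaw": 0.35}, {"dx": 0.14, "dy": 0, "dz": 0, "yaw": 0, "jaw": 0.35}, {"dx": 0.14, "dy": 0, "dz": 0, "yaw": 0, "jaw": 0.35}, {"dx": 0.14, "dy": 0, "dz": 0.01, "yaw": 0, "jaw": 0.35}, {"dx": 0.14, "dy": 0, "dz": 0.01, "yaw": 0, "jaw": 0.35}, {"dx": 0.14, "dy": 0, "dz": 0.01, "yaw": 0, "jaw": 0.35}, {"dx": 0.14, "dy": 0, "dz": 0.01, "yaw": 0, "jaw": 0.35}, {"dx": 0.13, "dy": 0, "dz": 0.01, "yaw": 0, "jaw": 0.35}, {"dx": 0, "dy": 0, "dz": 0, "yaw": 0, "jaw": 0.35}]}}

```text
t: 13.2
position: [569.3, 3.6, 199.6]
tcp_rot: [[0.091, 0.996, 0.003], [0.996, -0.091, 0.0], [0.0, 0.003, -1.0]]
wrist_force: [-1.7, 1.6, 13.1]
opening: 29.3
```

```bash
python3 tin.py w16
```

```text
t 13.20 n 18592 width 46.2 tilt along y(+ left-down) -0.1  along x 0.6 deg yaw -5.9
FL [577.1  97.3   0.8] FR [564.6 -22.    0.7]
dist to batten face FL 36.5 FR 36.0 TCP [569.3   3.6 199.6] F [-1.7  1.6 13.1] open 29.3
```

The tin is flat and level, so I'll ease the press, open, and retreat upwards.

>>> {"method": "carry_out", "body": {"rows": [{"dx": 0, "dy": 0, "dz": -0.03, "yaw": 0, "jaw": 0.3}, {"dx": 0, "dy": 0, "dz": 0, "yaw": 0, "jaw": 0.2}, {"dx": 0, "dy": 0, "dz": 0, "yaw": 0, "jaw": 0}, {"dx": 0, "dy": 0, "dz": 0, "yaw": 0, "jaw": 0}, {"dx": 0, "dy": 0, "dz": -0.3, "yaw": 0, "jaw": 0}, {"dx": 0, "dy": 0, "dz": -0.7, "yaw": 0, "jaw": 0}, {"dx": 0, "dy": 0, "dz": -1, "yaw": 0, "jaw": 0}, {"dx": 0, "dy": 0, "dz": -1, "yaw": 0, "jaw": 0}, {"dx": 0, "dy": 0, "dz": 0, "yaw": 0, "jaw": 0}, {"dx": 0, "dy": 0, "dz": 0, "yaw": 0, "jaw": 0}]}}

```text
t: 14.5
position: [568.4, 3.3, 288.8]
tcp_rot: [[0.092, 0.996, -0.0], [0.996, -0.092, 0.0], [0.0, -0.0, -1.0]]
wrist_force: [0.8, 0.1, 0.6]
opening: 42.8
```

```bash
python3 tin.py w17; python3 -c "
from h import *
cap('side','s17'); cap('top','t17')"
```

```text
t 14.50 n 7589 width 46.4 tilt along y(+ left-down) 0.0  along x -0.0 deg yaw -6.2
FL [5.773e+02 9.700e+01 5.000e-01] FR [ 5.643e+02 -2.230e+01  5.000e-01]
dist to batten face FL 36.3 FR 36.3 TCP [568.4   3.3 288.8] F [0.8 0.1 0.6] open 42.8
```

View pics/s17.png

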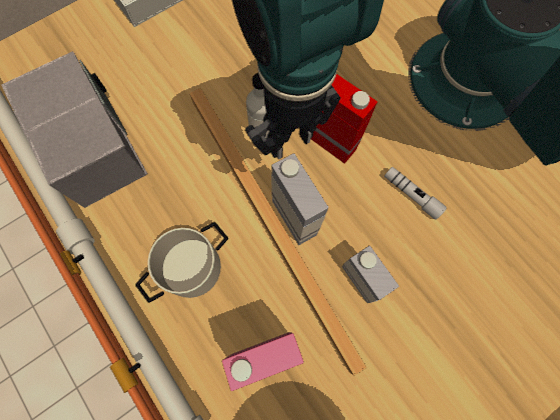

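View pics/w17.png

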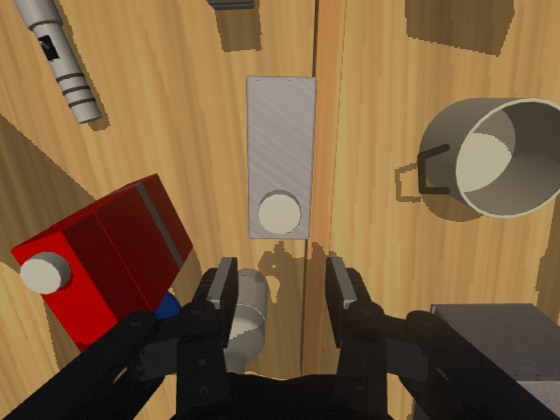

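The side view shows the tin upright along the batten at (298,200). The wrist view shows it parallel to the batten edge at column 315, with the fingers clear. I'll check the batten face from the wrist depth as well.

```bash
python3 - <<'E'
from h import *
from m import pts
st=ctrl.read_state();a=np.load('pics/w17.npz');P=pts('wrist',a['im'],a['d'],st)
z=P[...,2];m=(z>39)&(z<51)&(P[...,0]>570)&(P[...,0]<680);q=P[m]
nb=np.array([.9941,-.1081]);b0=np.array([565.8,-344.4])
for lo,hi in[(-60,-20),(110,150),(150,200)]:
    w=q[(q[:,1]>lo)&(q[:,1]<hi)]
    if len(w)>30: print(lo,len(w),'near face offset vs top-view line',np.percentile((w[:,:2]-b0)@nb,[1,99]).round(1))
a=np.load('pics/t17.npz');P=pts('top',a['im'],a['d']);z=P[...,2]
m=(abs(z-210.5)<4)&(P[...,1]>20)&(P[...,1]<120)&(P[...,0]>520)&(P[...,0]<640);q=P[m]
print('top view: tin front face dist',-np.percentile((q[:,:2]-b0)@nb,[1,99]).round(1),q[:,1].max())
E
```

```text
-60 653 near face offset vs top-view line [ 3.7 30.9]
110 1075 near face offset vs top-view line [ 1.3 30.7]
150 818 near face offset vs top-view line [ 1.2 30.6]Traceback (most recent call last):
  File "<stdin>", line 11, in <module>
    return _quantile_unchecked(
        a, q, axis, out, overwrite_input, method, keepdims, weights)
    return _ureduce(a,
                    func=_quantile_ureduce_func,
    ...<5 lines>...
                    overwrite_input=overwrite_input,
                    method=method)
    r = func(a, **kwargs)
    result = _quantile(arr,
                       quantiles=q,
    ...<2 lines>...
                       out=out,
                       weights=wgt)
    slices_having_nans = np.isnan(arr[-1, ...])
                                  ~~~^^^^^^^^^
IndexError: index -1 is out of bounds for axis 0 with size 0
```

The wrist depth puts the batten face within about 1 mm of the top-view line where the view is clear (the 3.7 mm value lies partly behind the gripper). The gap is therefore 12–16 mm, inside the 20 mm limit. The top-view repeat found no points because the arm hides the tin. Handing in.

```bash
python3 -c "
from rig import ctrl; print(ctrl.job_done())"
```

```text
the job is handed in; nothing more can be done
None
```

I walked the tall tin to the batten in two tip-and-swing steps, pinching only its cap, let go, and handed the job in at about 14.6 s. The hand-in reports no verdict, so the figures below are my own measurements.

| Stage | Measured from the wrist camera |
|---|---|
| Tipped onto left edge | 8.9°, right end up 19 mm |
| Right end set down | flat, right end moved 62 mm, left edge about 5 mm from its start |
| Tipped onto right edge | 8.7°, left end up 18 mm, right edge moved less than 2 mm |
| After letting go | tilt 0.0°, underside within 1 mm of the plywood, both ends about 12 mm from the batten, wrist force about 1 N |

**Disagreements and checks that failed:**
- **Fingertips:** with the jaws half open, both cameras showed them about 20 mm behind the TCP, while the text says 8 mm ahead. I went by the measurement.
- **Batten face:** wrist depth at the end put it 1 to 4 mm farther away than the top-view line, so the gap could be up to about 16 mm. The limit is 20 mm.
- **Top view at the end:** this repeat gave no tin points, probably because the arm hid it, so the final gap rests on the wrist view and the first top-view batten line.
- **Wrist force:** late in the first swing the arm was carrying about 8 N, roughly the tin's whole weight. The left edge still measured at plywood height, within 1 mm.

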